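# Check the pump temperature of the green aquarium filter

### The job

Pick up the yellow infrared thermometer (it is already switched on) and aim its lens squarely at the black patch on the green filter from about 10 cm away, holding it steady there for two seconds without touching the filter with it. Then lay it gently back flat on its cork mat, leaving the other things on the table where they are.

Things in the scene. Friction and masses are not known exactly. Their poses are not given: they have to be found in the camera images.
- thermo: loose pistol-shaped infrared thermometer (0.15 to 0.24 kg) lying on its side; origin mid-barrel on its underside, x towards the lens, z up. Yellow barrel 40 mm wide (y), 40 mm thick (z), 150 mm long, ending in a black round nose 34 mm in diameter. Black handle out to -y, red trigger in front of it
- thermo_grip (a point): best point to grip the thermometer, across the barrel (along y): on the barrel's axis, near the centre of mass, 20 mm above the mat's top; same axes. The barrel runs from 100 mm behind to 50 mm ahead of it, the nose to 68 mm ahead. The handle lies 56 to 108 mm behind it, reaching 110 mm out to -y; the trigger 49 to 59 mm behind, 43 mm out to -y
- thermo_lens (a point): centre of the lens, the front end of the nose, 68 mm ahead (+x) of thermo_grip on the barrel's axis; same axes, x is the direction in which it looks
- green_filter: fixed green canister filter, origin centre of underside: black body 150 x 150 x 140 mm tall, green pump head above it to 209 mm, two grey hose stubs on its rear top to 238 mm. The head's front (-x side) is a flat slope 138 mm wide, 90 mm long, looking towards the robot side and 40 degrees upward. It carries the target; either filter may stand left or right
- green_filter_spot (a point): centre of the round matt black patch (44 mm diameter, white rim 60 mm) on the green filter's sloped front, 174.5 mm above the table. Axes: x points straight INTO the slope (forward and 40 degrees down), y is level along the slope; aiming squarely is looking along this +x
- blue_filter: fixed blue canister filter, origin centre of underside: black body 150 x 150 x 140 mm tall, blue pump head above it to 209 mm, two grey hose stubs on its rear top to 238 mm. The head's front (-x side) is a flat slope 138 mm wide, 90 mm long, looking towards the robot side and 40 degrees upward. Not the target
- mat_center (a point): centre of the top face of the fixed cork mat, 260 mm (its x) by 300 mm (its y), 4 mm thick, lying on the table; z up
- bottle_center (a point): middle of a loose upright white bottle with a blue cap, 56 mm in diameter, 130 mm tall; bystander
- beaker_center (a point): middle of a loose clear plastic beaker, 60 mm in diameter, 80 mm tall, standing between the filters; bystander
- brush_center (a point): a loose white and blue toothbrush lying flat, 155 mm long, 15 mm high; bystander
There are look-alikes about, which are no part of the job. What is shaped like the thermo but blue is not meant. Leave any pink look-alike of the green_filter alone.

How it is judged:
By the outcome, as a careful person would: the job done as asked, in the order asked, and still so for the second after the job is handed in, with the robot touching nothing.
It also fails if it takes over 54 s, if anything falls off the work surface, if the arm or the gripper's body presses on something with over 40 N, if the wrist force passes 120 N, or if a joint passes its speed limit or range.

### The arm

A 6-joint arm with a two-finger parallel gripper is mounted at the origin on the work surface. World frame = base frame: x ahead of the robot, y to its left, z up, the work surface at z = 0. Lengths are in m, angles in rad, forces in N, time in s.
With the tool pointing down it reaches from about 0.275 to 0.85 m from the base axis. Payload 5.2 kg.
Tool frame: the origin (TCP) lies at the centre of the arm's flange, where the gripper is bolted on; the fingertips stand 173 mm ahead of it and the grasp point (between the pads) lies 155 mm ahead of it (manip.grasp_offset is the distance from the TCP to the grasp point, in m); y points along the fingers, z is the direction in which the jaws open and shut, and the axes are right-handed (so a half turn about y gives the same grasp; the last joint's range is limited). The gripper opens to 85 mm and grips with 20 to 120 N. Pads are 22 mm wide; open, the fingers measure 114 mm over their backs; the gripper's body (76 mm by 85 mm) begins 54 mm behind the grasp point. The pads swing forward as they close: fully open they stand 13 mm farther back than shut.
Start: joints at [-1.401, 0.259, 1.535, -0, 1.348, -0.203], TCP at [0.2, -0.512, 0.405] pointing down, gripper open.
Joint ranges: [-3.14, 3.14], [-0.91, 2.08], [0.19, 2.58], [-1.22, 4.36], [0.22, 2.71], [-3.12, 3.12]. Speed limits (rad/s): [2.57, 2.57, 3.14, 3.14, 3.14, 3.14].

### API

Orientations are given as a unit quaternion [x, y, z, w].
In Python, from bench import manip, state, eyes, hand_in gives the robot as it stands. Calls block until the motion is done:
- manip.movep(position, orientation): joint-space move of the TCP to a pose.
- manip.move_linear(position, orientation=None, v=0.15): straight line of the TCP; orientation=None keeps the orientation; v is the mean speed in m/s.
- manip.move_joints(angles): joint-space move.
- manip.gripper_to(opening, squeeze=None): finger opening in m; squeeze is the grip in N (None keeps the last); returns when the fingers have stopped.
- manip.pause(seconds).
- manip.inverse_kinematics(position, orientation): joint angles nearest the present ones, or None.
- state(): the state.
- eyes.camera(name): name is "scene" or "top" or "wrist"; returns the picture (384x512x3 uint8, blue, green, red); there is no depth.
- eyes.camera_model(name): a dict with "K" (3x3 intrinsics, pixels), "rvec" (rotation vector, rad) and "tvec" (3), from world to camera coordinates, as OpenCV has them. Camera axes: x right, y down, z forward; pixel columns grow to the right and rows downward; lengths in m; the calibration is good to about 2 mm. A picture is of the moment at which its call begins: read the wrist's pose just before it. camera_model takes no time and is no camera call; for the wrist camera it gives the pose at the moment of the call.
A pose or a line that the arm cannot do raises manip.IKError and nothing moves.
- hand_in(): hands the job in, once; it reports no verdict.
The state is a dict: "time_s": time; "joint_positions": joint angles; "joint_velocities": joint speeds; "joint_torque": joint torques, N m; "tool_pos": TCP position; "orientation": TCP orientation; "wrist_force": force on the tool from outside, world axes, zero at the start; "ft_torque": the same for the moment, N m; "opening": finger opening in m.
Only numpy, scipy, OpenCV 4.12 (cv2) and the standard library are available. Lean on these libraries where they do the work, as an engineer would, in place of code of your own. Each camera call takes 0.05 s, during which the arm holds its last target. There are 200 camera calls.

## Working session

There is one attempt and no reset: what is moved stays moved. The work goes in short steps, each a Python script; the robot and the scene stay as the last script left them, time stands still between calls to the robot, and variables do not carry over. Pictures are saved under pics/ and viewed, about 8 in all and at most 12, crops included, and the job is handed in when it is done.

```bash
mkdir -p pics; ls; python3 - <<'E'
from bench import manip,state,eyes
import cv2
for n in("scene","top"):
    cv2.imwrite(f"pics/{n}0.png",eyes.camera(n)); m=eyes.camera_model(n);print(n,m)
print(state()['time_s'],manip.grasp_offset,state()['orientation'])
E
```

```text
pics
scene {'K': array([[459.44389011,   0.        , 255.52386469],
       [  0.        , 459.44389011, 208.6953864 ],
       [  0.        ,   0.        ,   1.        ]]), 'rvec': array([ 2.55059947, -1.30108316,  0.20222047]), 'tvec': array([-0.29417007,  0.43617598,  1.19717183])}
top {'K': array([[478.47510346,   0.        , 255.67697271],
       [  0.        , 478.47510346, 187.02231255],
       [  0.        ,   0.        ,   1.        ]]), 'rvec': array([ 2.11843398, -2.15430733,  0.17781497]), 'tvec': array([0.00662491, 0.54174141, 1.38956036])}
0.1 0.1547 [-0.13102698  0.69543565 -0.6942813   0.13105215]
```

View pics/scene0.png

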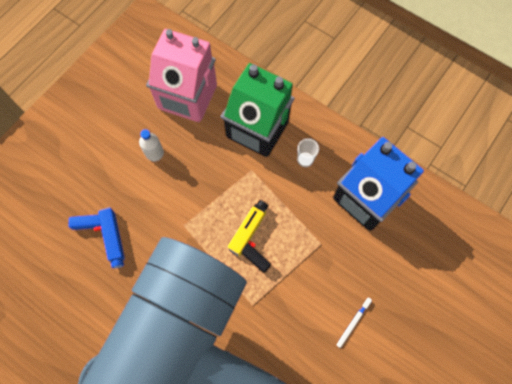

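View pics/top0.png

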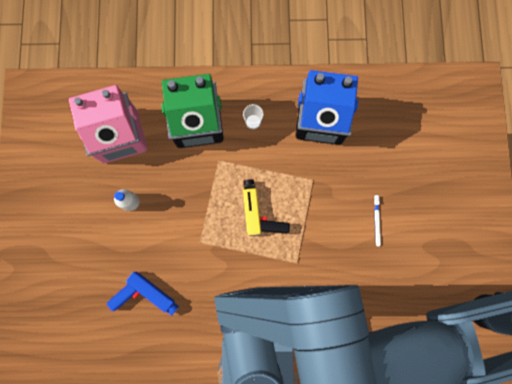

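The scene view shows the yellow thermometer on the mat near (248,228) and the green filter's patch at (249,113). In the top view the thermometer is at (251,208) with its nose at (249,183), and the green patch is at (193,121). The pink and blue look-alikes are to the left and right.

```bash
cat > h.py <<'E'
import numpy as np, cv2
from scipy.spatial.transform import Rotation as R
def ray(m,p):
    Rm=cv2.Rodrigues(np.array(m['rvec']))[0]; t=np.array(m['tvec']).ravel()
    d=Rm.T@np.linalg.inv(m['K'])@np.array([p[0],p[1],1.]); return -Rm.T@t, d/np.linalg.norm(d)
def onz(m,p,z):
    c,d=ray(m,p); return c+d*(z-c[2])/d[2]
def tri(ms,ps):
    A=np.zeros((3,3));b=np.zeros(3);L=[]
    for m,p in zip(ms,ps):
        c,d=ray(m,p);P=np.eye(3)-np.outer(d,d);A+=P;b+=P@c;L.append((c,P))
    x=np.linalg.solve(A,b); return x,[np.linalg.norm(P@(x-c)) for c,P in L]
def hsv(im): return cv2.cvtColor(im,cv2.COLOR_BGR2HSV)
def big(mask,near=None):
    cs=cv2.findContours(mask,cv2.RETR_EXTERNAL,cv2.CHAIN_APPROX_NONE)[0]
    cs=[c for c in cs if cv2.contourArea(c)>15]
    if near is not None: cs=[c for c in cs if cv2.pointPolygonTest(cv2.convexHull(c),near,True)>-8]
    return max(cs,key=cv2.contourArea)
def yellow(im): return cv2.inRange(hsv(im),(20,120,90),(35,255,255))
def green(im): return cv2.inRange(hsv(im),(45,90,30),(85,255,255))
def spot(im,near):
    # white rim outer contour inside the green head
    w=cv2.inRange(hsv(im),(0,0,120),(180,80,255)); return cv2.fitEllipse(big(w,near))
E
cat > m1.py <<'E'
from h import *
from bench import eyes
ms={n:eyes.camera_model(n) for n in("scene","top")}; im={n:cv2.imread(f"pics/{n}0.png") for n in ms}
near={"scene":(249.,113.),"top":(193.,121.)}
e={n:spot(im[n],near[n]) for n in ms}; print(e)
print("spot",tri(list(ms.values()),[e[n][0] for n in ms]),[onz(ms[n],e[n][0],.1745) for n in ms])
for n in ms:
    r=cv2.minAreaRect(big(yellow(im[n]))); print(n,r)
    print(np.round([onz(ms[n],p,.044)[:2] for p in cv2.boxPoints(r)],4), onz(ms[n],r[0],.04)[:2])
for n in ms:
    h=big(green(im[n]),near[n]); q=cv2.approxPolyDP(cv2.convexHull(h),3,True)[:,0]; print(n,q.tolist())
    print(np.round([np.r_[onz(ms[n],p,.14)[:2],onz(ms[n],p,.209)[:2]] for p in q],3).tolist())
# others
for n,p,z in(("bottle",(122,198),.13),("beaker",(253,117),.04)): print(n,onz(ms["top"],p,z))
print("hose R/L",[onz(ms["top"],p,.238) for p in((172,86),(202,82))])
E
python3 m1.py
```

```text
{'scene': ((249.43011474609375, 112.53299713134766), (20.6032657623291, 23.45261573791504), 152.07540893554688), 'top': ((191.99131774902344, 120.52001953125), (18.880422592163086, 22.091623306274414), 91.81915283203125)}
spot (array([0.71430154, 0.1742658 , 0.16186662]), [np.float64(0.0007757676848184053), np.float64(0.0007757676848183036)]) [array([0.70794719, 0.17032377, 0.1745    ]), array([0.71101897, 0.17220176, 0.1745    ])]
scene ((246.2940673828125, 229.33924865722656), (16.54624366760254, 52.477848052978516), 31.263729095458984)
[[ 0.3938  0.0232]
 [ 0.5419  0.0389]
 [ 0.5447 -0.0081]
 [ 0.3973 -0.0223]] [0.46912471 0.00841182]
top ((251.17074584960938, 210.03660583496094), (49.36289596557617, 14.245668411254883), 83.6598129272461)
[[ 0.5448  0.0404]
 [ 0.5489 -0.0021]
 [ 0.4018 -0.0158]
 [ 0.3978  0.0261]] [0.47317988 0.01212593]
scene [[249, 63], [291, 83], [286, 121], [267, 136], [225, 116], [233, 87]]
[[0.852, 0.277, 0.813, 0.248], [0.868, 0.142, 0.829, 0.121], [0.761, 0.085, 0.728, 0.068], [0.694, 0.101, 0.665, 0.082], [0.675, 0.23, 0.647, 0.204], [0.761, 0.267, 0.728, 0.239]]
top [[209, 74], [218, 129], [172, 136], [162, 112], [162, 80]]
[[0.861, 0.128, 0.833, 0.121], [0.696, 0.102, 0.675, 0.097], [0.677, 0.233, 0.658, 0.221], [0.749, 0.263, 0.726, 0.249], [0.845, 0.264, 0.817, 0.251]]
bottle [0.50268793 0.3733132  0.13      ]
beaker [0.76141292 0.00208407 0.04      ]
hose R/L [array([0.78802227, 0.21786103, 0.238     ]), array([0.79796505, 0.13744674, 0.238     ])]
```

```bash
cat >> h.py <<'E'
def toolR(xd,ap,flip=1):
    """tool y=approach, tool z=jaw axis"""
    ap=ap/np.linalg.norm(ap); z=flip*np.cross(ap,xd); z/=np.linalg.norm(z); return np.column_stack([np.cross(ap,z),ap,z])
def thermR(yaw,pitch,roll=0): return R.from_euler('ZYX',[yaw,pitch,roll],degrees=True).as_matrix()
def pose(Rt,grip,tilt,flip,off=.1547):
    """tilt: deg by which approach leans towards +x of thermo"""
    t=np.radians(tilt); ap=Rt@np.array([np.sin(t),0,-np.cos(t)])
    z=flip*Rt[:,1]; M=np.column_stack([np.cross(ap,z),ap,z])
    return np.asarray(grip)-off*ap, R.from_matrix(M).as_quat()
E
python3 - <<'E'
from h import *
from bench import manip,state,eyes
print(R.from_quat(state()['orientation']).as_matrix().round(2))
S=np.array([.711,.172,.1745]);
for tilt in(0,10,20,30):
  for flip in(1,-1):
    p,q=pose(thermR(5.5,0),[.498,.0145,.026],tilt,flip); a=manip.inverse_kinematics(p,q)
    print(tilt,flip,'pick',None if a is None else np.round(a,2))
    for roll in(0,20,-20,-45,45):
      Ra=thermR(8,40,roll); p,q=pose(Ra,S-.168*Ra[:,0],tilt,flip); a=manip.inverse_kinematics(p,q)
      if a is not None: print('   aim',roll,np.round(a,2),p.round(3))
m=eyes.camera_model("wrist"); Rm=cv2.Rodrigues(m['rvec'])[0]; c=-Rm.T@m['tvec'].ravel()
T=R.from_quat(state()['orientation']).as_matrix(); print("cam in tool",T.T@(c-state()['tool_pos']),"view axis",T.T@Rm[2], "K",m['K'][0,0])
E
```

```text
[[-0.93 -0.    0.36]
 [-0.36  0.   -0.93]
 [-0.   -1.   -0.  ]]
0 1 pick [-0.2   0.44  1.92 -0.    0.78 -1.86]
   aim 0 [ 0.09  0.8   0.76 -0.04  2.28 -1.63] [0.682 0.168 0.401]
   aim 20 [-0.05  0.77  0.85  0.29  2.24 -1.54] [0.683 0.115 0.394]
   aim -20 [ 0.23  0.82  0.76 -0.37  2.25 -1.74] [0.669 0.219 0.394]
   aim -45 [ 0.39  0.82  0.89 -0.74  2.13 -1.79] [0.638 0.272 0.366]
   aim 45 [-0.22  0.74  1.05  0.64  2.14 -1.51] [0.668 0.056 0.366]
0 -1 pick [-0.2   0.44  1.92 -0.    0.78  1.28]
   aim 0 [ 0.09  0.8   0.76 -0.04  2.28  1.51] [0.682 0.168 0.401]
   aim 20 [-0.05  0.77  0.85  0.29  2.24  1.6 ] [0.683 0.115 0.394]
   aim -20 [ 0.23  0.82  0.76 -0.37  2.25  1.4 ] [0.669 0.219 0.394]
   aim -45 [ 0.39  0.82  0.89 -0.74  2.13  1.35] [0.638 0.272 0.366]
   aim 45 [-0.22  0.74  1.05  0.64  2.14  1.63] [0.668 0.056 0.366]
10 1 pick [-0.23  0.37  2.06  0.11  0.54 -1.99]
   aim 0 [ 0.09  0.68  0.9  -0.03  2.09 -1.63] [0.66  0.165 0.416]
   aim 20 [-0.06  0.66  0.98  0.27  2.06 -1.56] [0.662 0.112 0.409]
   aim -20 [ 0.24  0.7   0.9  -0.34  2.06 -1.71] [0.647 0.216 0.409]
   aim 
[... 1437 characters left out ...]
.112 0.429]
   aim -20 [ 0.23  0.47  1.2  -0.29  1.65 -1.68] [0.599 0.202 0.429]
   aim -45 [ 0.4   0.49  1.29 -0.63  1.57 -1.71] [0.572 0.248 0.405]
   aim 45 [-0.26  0.4   1.42  0.6   1.61 -1.57] [0.598 0.061 0.405]
30 -1 pick None
   aim 0 [ 0.08  0.45  1.19 -0.01  1.67  1.51] [0.61  0.158 0.435]
   aim 20 [-0.08  0.43  1.26  0.26  1.66  1.55] [0.611 0.112 0.429]
   aim -20 [ 0.23  0.47  1.2  -0.29  1.65  1.46] [0.599 0.202 0.429]
   aim -45 [ 0.4   0.49  1.29 -0.63  1.57  1.43] [0.572 0.248 0.405]
   aim 45 [-0.26  0.4   1.42  0.6   1.61  1.57] [0.598 0.061 0.405]
cam in tool [-0.08141706  0.0305761   0.00020992] view axis [3.13736594e-01 9.49509970e-01 4.07106600e-04] K 340.035592644509
```

```bash
python3 - <<'E'
from h import *
from bench import manip,state,eyes
import pickle
out={}
for n,g,yaw in(("w_th",[.50,.0145,.19],5.5),("w_sp",[.63,.162,.32],8)):
    p,q=pose(thermR(yaw,0),g,0,1); manip.movep(p,q); manip.pause(.2)
    m=eyes.camera_model("wrist"); im=eyes.camera("wrist"); out[n]=m; cv2.imwrite(f"pics/{n}.png",im); print(state()['time_s'])
pickle.dump(out,open("cams.pkl","wb"))
a,b=[cv2.imread(f"pics/{n}.png") for n in out]; cv2.imwrite("pics/pair.png",np.vstack([a,b])[:, :][::1][:768] if 0 else cv2.resize(np.hstack([a,b]),(800,300)))
E
```

```text
2.5333
3.7167
```

View pics/pair.png

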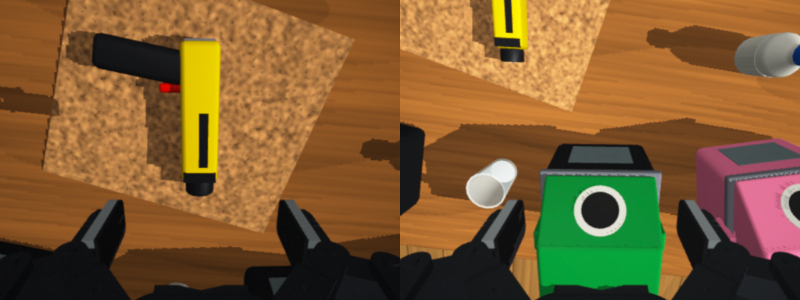

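The left picture shows the thermometer seen from behind and above, nose pointing down, handle to the left, and nose tip near (200,190) on the 800-wide sheet. The right one shows the green slope with its patch at (600,210) and its lower edge running from about (542,175) to (662,180).

```bash
python3 - <<'E'
from h import *
import pickle
C=pickle.load(open("cams.pkl","rb")); from bench import eyes
im=cv2.imread("pics/w_th.png"); m=C["w_th"]
c=big(yellow(im)); r=cv2.minAreaRect(c); b=cv2.boxPoints(r)
w=np.array([onz(m,p,.044) for p in b]); print("box",b.round().tolist(),w.round(4).tolist())
# column-edge fits of the barrel between rows
M=np.zeros(im.shape[:2],np.uint8); cv2.drawContours(M,[c],-1,255,-1)
rows=range(65,215,5); L=[onz(m,(np.where(M[v])[0].min()-.5,v),.044)[:2] for v in rows]; Rr=[onz(m,(np.where(M[v])[0].max()+.5,v),.044)[:2] for v in rows]
for P in(L,Rr):
    P=np.array(P); k=np.polyfit(P[:,0],P[:,1],1); print("edge yaw",np.degrees(np.arctan(k[0])),"y at .497",np.polyval(k,.497))
v=np.where(M.any(1))[0]; print("rows",v.min(),v.max())
im2=cv2.imread("pics/w_sp.png"); m2=C["w_sp"]; e=spot(im2,(256.,269.)); print(e, "onz",onz(m2,e[0],.1745))
t=eyes.camera_model("top"); s=eyes.camera_model("scene")
print("tri",tri([m2,t,s],[e[0],(191.99,120.52),(249.43,112.53)]))
g=green(im2); G=np.zeros_like(g); cv2.drawContours(G,[big(g,(256.,269.))],-1,255,-1)
P=np.array([onz(m2,(u,np.where(G[:,u])[0].min()-.5),.14)[:2] for u in range(190,330,4)])
k=np.polyfit(P[:,1],P[:,0],1); print("slope bottom yaw",-np.degrees(np.arctan(k[0])),"res",np.std(P[:,0]-np.polyval(k,P[:,1])),P[0],P[-1])
E
```

```text
box [[229.0, 52.0], [282.0, 52.0], [282.0, 229.0], [229.0, 229.0]] [[0.4043, -0.0161, 0.044], [0.4006, 0.0228, 0.044], [0.5426, 0.0397, 0.044], [0.5469, -0.0062, 0.044]]
edge yaw 4.531540386991161 y at .497 -0.007930156259064736
edge yaw 5.088326929029877 y at .497 0.03207234409313804
rows 52 229
((255.81201171875, 269.6181640625), (64.61532592773438, 66.48931884765625), 93.59600830078125) onz [0.71275413 0.17118608 0.1745    ]
tri (array([0.7099788 , 0.17111031, 0.17573625]), [np.float64(0.001737221050796796), np.float64(0.0010933819755959034), np.float64(0.002496705625147132)])
slope bottom yaw 6.805782240779844 res 0.00044481121575716326 [0.69179587 0.10364129] [0.67775693 0.23533156]
```

```bash
python3 - <<'E'
from h import *
from bench import manip,state,eyes
Rt=thermR(5,0); G=np.array([.496,.013,.027])
manip.gripper_to(.085)
p,q=pose(Rt,G+[0,0,.12],0,1); manip.movep(p,q)
p,q=pose(Rt,G,0,1); manip.move_linear(p,q,v=.1); s=state(); print(s['time_s'],np.round(s['wrist_force'],1))
manip.gripper_to(.03,squeeze=50); s=state(); print(s['opening'],np.round(s['wrist_force'],1))
manip.move_linear(p+[0,0,.06],v=.08); manip.pause(.2)
s=state(); print(s['time_s'],s['opening'],np.round(s['wrist_force'],1),np.round(s['ft_torque'],2))
cv2.imwrite("pics/lift.png",np.hstack([eyes.camera("wrist")[:, :],]))
E
```

```text
6.3167 [ 0.1 -0.2 -0.5]
0.039182651946362924 [-1.4 -0.3  4.9]
7.9 0.039524901545742154 [ 0.3 -0.6 -1.6] [ 0.11 -0.03 -0.04]
```

View pics/lift.png

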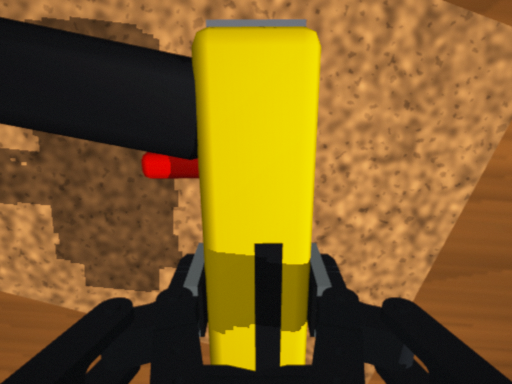

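The thermometer is held square between the pads, clear of the mat. Its barrel edges run straight down the image (x≈195–320), with the handle to the left.

```bash
python3 - <<'E'
from h import *
from bench import manip,state,eyes
S=np.array([.711,.1715,.1745]); Ra=thermR(7.3,40)
p0=np.array(state()['tool_pos']); manip.move_linear(p0+[0,0,.14],v=.15)
f=lambda d: pose(Ra,S-(d+.068)*Ra[:,0]+.003*Ra[:,2],0,1)
p,q=f(.19); manip.movep(p,q)
p,q=f(.10); manip.move_linear(p,q,v=.06); manip.pause(.4)
s=state(); print(s['time_s'],s['opening'],np.linalg.norm(np.array(s['tool_pos'])-p),np.round(s['wrist_force'],1))
for n in("top","scene","wrist"): cv2.imwrite(f"pics/aim_{n}.png",eyes.camera(n))
a,b=cv2.imread("pics/aim_scene.png")[20:260,130:450],cv2.imread("pics/aim_top.png")[40:280,90:410]
cv2.imwrite("pics/aim.png",cv2.resize(np.hstack([a,b]),(800,300)))
E
```

```text
12.0417 0.039420660668707135 9.700973597357771e-05 [ 0.4 -0.5 -2.2]
```

View pics/aim.png

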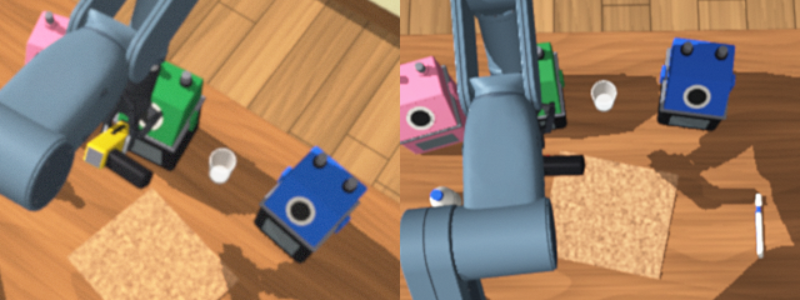

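View pics/aim_wrist.png

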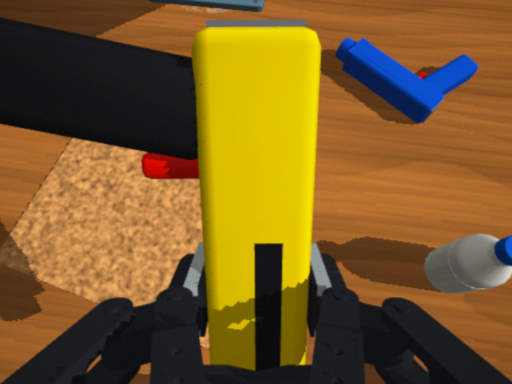

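The patch and nose line up in the scene view. In the wrist view the barrel sits in the hand exactly as it did at the lift (x 195–320, rear edge at row 25), so it has not slipped. I'll hold, then put it back.

```bash
python3 - <<'E'
from h import *
from bench import manip,state,eyes
manip.pause(2.6)
S=np.array([.711,.1715,.1745]); Ra=thermR(7.3,40)
p,q=pose(Ra,S-.258*Ra[:,0]+.003*Ra[:,2],0,1); manip.move_linear(p,q,v=.08)
Rt=thermR(5,0); G=np.array([.496,.013,.027])
p,q=pose(Rt,G,0,1)
manip.movep(p+[0,0,.20],q); manip.move_linear(p+[0,0,.03],q,v=.15); manip.pause(.2)
f0=np.array(state()['wrist_force']); z=.03
manip.move_linear(p+[0,0,.003],v=.03)
for z in(.002,.001,.0,-.001):
    manip.move_linear(p+[0,0,z],v=.01); manip.pause(.1); f=np.array(state()['wrist_force'])-f0; print(z,f.round(1))
    if f[2]>2: break
manip.gripper_to(.05); manip.pause(.2); manip.gripper_to(.085)
manip.move_linear(p+[0,0,.15],v=.12); manip.pause(.3); s=state(); print(s['time_s'],s['opening'])
cv2.imwrite("pics/end_w.png",eyes.camera("wrist"))
q2=[-1.401,.259,1.535,0,1.348,-1.0]; manip.move_joints(q2); manip.pause(.3)
cv2.imwrite("pics/end_t.png",eyes.camera("top")); print(state()['time_s'])
a,b=cv2.imread("pics/end_w.png"),cv2.imread("pics/end_t.png"); cv2.imwrite("pics/end.png",cv2.resize(np.hstack([a,b]),(800,300)))
m=eyes.camera_model("top"); r=cv2.minAreaRect(big(yellow(b))); print(r,onz(m,r[0],.04))
a0=cv2.imread("pics/top0.png"); d=cv2.absdiff(a0,b).max(2); print("changed px by object", {k:int((d[v[1]-15:v[1]+15,v[0]-15:v[0]+15]>40).sum()) for k,v in dict(bottle=(125,200),beaker=(253,117),brush=(378,220)).items()})
E
```

```text
0.002 [ 0.8  0.5 -0.7]
0.001 [ 1.3  0.3 -0. ]
0.0 [-2.6  0.1  6.8]
23.2167 0.08508032739696014
25.7917
((251.0986328125, 210.93699645996094), (47.52688980102539, 14.341816902160645), 83.9909896850586) [0.47048325 0.01238223 0.04      ]
changed px by object {'bottle': 0, 'beaker': 0, 'brush': 0}
```

View pics/end.png

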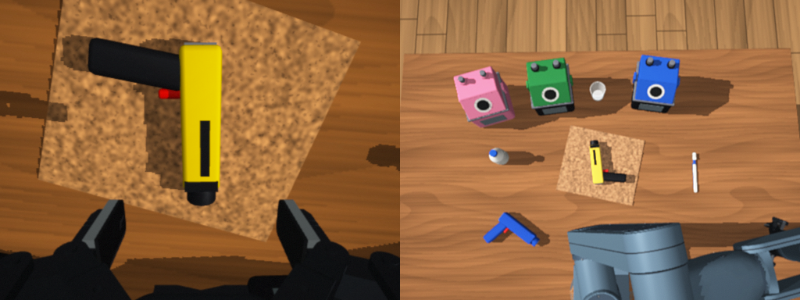

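The thermometer lies flat on the mat where it was, and the bottle, beaker and brush have not moved. Handing in.

```bash
python3 -c "
from bench import hand_in; print(hand_in())"
```

```text
the job is handed in; nothing more can be done
None
```

I picked up the yellow thermometer and aimed it along the green filter's slope normal, with the lens a planned 10 cm from the black patch. I held it there for over 2.6 s, laid it back on the cork mat and handed in at about 26 s on the robot's clock.

**Aim:**
- The arm held its planned pose to 0.1 mm. Wrist pictures showed no slip in the grip between the lift and the aim.
- I did not measure the lens-to-patch line directly while aiming, because the arm blocked the top view. It rests on the measured patch position, where the views agreed to about 2–3 mm.
- The estimates of the filter's turn disagreed slightly, from 6.1° to 8.4°; I used 7.3°.

**Placing:**
- It touched down with about 7 N.
- Afterwards it lay flat on the mat, within about 3 mm of its start and with its heading unchanged to within 0.5°.
- Around the bottle, beaker and toothbrush the top picture had not changed, and the arm was clear of everything.

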